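Set out the bench pin with a cap to engrave and hold it

ROBOT

A 7-joint arm with a two-finger parallel gripper is mounted at the origin on the work surface. World frame = base frame: x ahead of the robot, y to its left, z up, the work surface at z = 0. Lengths are in m, angles in rad, forces in N, time in s.
With the tool pointing down it reaches from about 0.35 to 0.9 m from the base axis. Payload 7.2 kg.
Tool frame: the origin (TCP) lies at the very end of the fingers, on their centre line; the grasp point (between the pads) lies 19 mm behind it; z points along the fingers, y is the line along which they close (so a half turn about z gives the same grasp; the last joint's range is limited). The gripper opens to 85 mm and grips with 20 to 120 N. Pads are 22 mm wide; open, the fingers measure 114 mm over their backs; the gripper's body (76 mm by 85 mm) begins 54 mm behind the grasp point. The pads swing forward as they close: fully open they stand 13 mm farther back than shut.
Start: joints at [1.216, 0.411, -0.013, 1.596, 0.006, 1.134, -0.082], TCP at [0.177, -0.599, 0.231] pointing down, gripper open.
Joint ranges: [-2.95, 2.95], [-0.29, 1.99], [-1.47, 1.44], [0.14, 2.54], [-1.03, 4.17], [0.13, 1.85], [-2.86, 2.86]. Speed limits (rad/s): [2.39, 2.39, 3.01, 3.01, 3.14, 3.14, 3.14].

INTERFACE

Orientations are given as a unit quaternion [w, x, y, z].
In Python, from cell import get_state, read_camera, job gives the robot as it stands.
- The arm moves only by the shell command python3 -m handwheel 'ROWS' [FORCE]. ROWS is JSON, a list of rows, each an object of numbers: "jaw": the closure, from -1 (fully open) to 1 (shut), so that 0 is half open; "x", "y", "z": the shift along the tool's x, y, z each as a share of 5 cm, from -1 to 1; "ax", "ay", "az": the turn, a rotation vector about the tool's x, y, z each as a share of pi rad, from -1 to 1. In form: [{"jaw": .., "x": .., "y": .., "z": .., "ax": .., "ay": .., "az": ..}, ...]. A call has 1 to 20 rows; each row shifts and turns the commanded pose from where the row before left it, along the tool's axes as they then stand; what a row does not reach is not made up. A row lasts 1/12 s, in which the tool goes at most 41.7 mm and 7.16 degrees, less where a joint would pass 70% of its speed; a pose out of reach is approached as far as the arm can. A call with a number of a shift or a turn outside -1 to 1 is refused whole. A call with a gripper value outside its range is refused whole. The fingers move at their own pace and stop on an object; FORCE is the grip in N (left out, the last holds). Time passes only in rows, so rows that do not move let the fingers close. It gives the time, the measured TCP pose, the force, the opening and the grip force at its end, in the units of the state.
- get_state(): the state, without advancing time (a new reading comes with each control period).
- read_camera(name): name is "side" or "top"; returns a dict with "color" (400x640x3 uint8, red, green, blue), "z_map" (400x640 float32, m along the optical axis (not along the pixel's ray), 0 where there is no reading), "camera_matrix" (3x3 intrinsics, pixels), "dist_coeffs" ([k1, k2, p1, p2, k3] as OpenCV has them; the pictures are not rectified), "eye" and "orientation" of the camera in the world. Camera axes: x right, y down, z forward; pixel columns grow to the right and rows downward; lengths in m; the calibration is good to about 2 mm. A picture is of the moment at which its call begins.
- job.job_done(): hands the job in; it is judged then, once.
The state is a dict: "clock": time; "q": joint angles; "joint_velocities": joint speeds; "joint_efforts": joint torques, N m; "ee_pos": TCP position; "tcp_rot": TCP orientation; "wrist_force": force on the tool from outside, world axes, zero at the start; "wrist_torque": the same for the moment, N m; "opening": opening from 0.0 (shut) to 1.0 (fully open); "grip_force": force on a finger pad.
Only numpy, scipy, OpenCV 4.12 (cv2) and the standard library are available. Lean on these libraries where they do the work, as an engineer would, in place of code of your own. Each camera call takes 0.05 s, during which the arm holds its last target. There are 200 camera calls.

TASK

First seat the brass cap that already lies rim-down (closed face up) in the round pocket of the wooden bench-pin board, still rim-down, before moving the board, and let go of it. Then slide the board outward between its fences, forked end leading, until the dark line across the board is level with the block's outer edge, and hold the board flat by its knobbed tail so that it does not tip: finish while still holding it there. Do not let the board tip on the way, and leave the other cap, which lies open side up, and everything else on the bench where they are.

Things in the scene. Friction and masses are not known exactly. Their poses are not given: they have to be found in the camera images.
- block: Fixed wooden block, 220 (x) x 120 (y) x 50 mm high, standing on the table; origin at the centre of its underside, z up. Its +x is the outward direction in which the board slides, level. Two aluminium fences, 8 mm wide and high, run along x on its top, 84 mm apart inside, flush with its ends. No stop lengthways.
- block_edge (a point): Middle of the block's outer (+x) top edge, 110 mm along +x from the block's origin and 50 mm above the table; axes as the block's.
- board: Loose pale wooden board, plate 220 (x) x 80 (y) x 16 mm, 0.28 kg, between the fences (2 mm play each side). Origin: centre of the underside; z up; +x outward, forked end, two prongs to x = +141. Pocket at x = +75, dark line at x = -10, knob at x = -88. Starts with the line 80 to 115 mm inside the edge, stable also with the cap in; with the line at the edge it tips unless the tail is held (about 2 N at the knob).
- board_line (a point): Middle of the dark line, 3 mm wide, that runs across the board; on the board's top face. Axes as the board's.
- board_knob (a point): Centre of the top of the upright dark wooden knob on the board's tail, a plain cylinder 24 mm in diameter standing 36 mm above the board's top face; rigidly fixed to the board. Axes as the board's.
- board_seat (a point): Centre of the floor of the round pocket: 44 mm in diameter, 7 mm deep, so this point lies 7 mm below the board's top face. Axes as the board's.
- cap: Brass cap to be seated: a round hollow cup, 40 mm outside diameter, 26 mm high, 3 mm wall, about 0.12 kg, straight-sided but for a 4 mm bevel at its closed end. It lies rim-down on the table; origin at the centre of its rim plane (underside as it lies), z towards the closed face (up).
- cap_open: A second brass cap of the same size that lies rim-up, open like a cup; to be left alone. Origin at the centre of its underside (the closed face), z up. It and the cap swap places between starts.
- ring: Bystander: brass ring, 52 mm across, 8 mm high, lying flat; origin centre of underside.
- bangle: Bystander: copper ring, 68 mm across, 10 mm high, lying flat; origin centre of underside.
- graver: Bystander: screwdriver-like graver, 170 mm long, lying; wooden handle.
- hammer: Bystander: hammer, 240 mm long, lying beyond the block.
- jar: Bystander: jar with brass lid, 52 mm across, 70 mm high, standing; origin centre of underside.
- dapping: Bystander: steel block, 50 mm cube; origin centre of underside.
- pot: Bystander: white cup, 70 mm across, 80 mm high, standing; origin centre of underside.
Things that resemble listed ones, but are neither listed nor needed, are in the scene too. What is shaped like the cap but green or pink is not meant.

How it is judged:
On the way, in this order (a step that is already met when the one before it is completed fails the run):
1. the cap sits rim-down in the pocket, let go of, with the board still back on its block (line at least 50 mm inside the edge) (distance between cap and board_seat below 0.005 m and angle between cap's own z axis and vertical below 0.12 rad and contact force between the fingers and cap below 0.1 N and x of board_line in the frame of block_edge below -0.05 m), for 0.2 s.
2. the board has been slid out flat until its line is level with the block's edge (within 6 mm) (x of board_line in the frame of block_edge between -0.006 and 0.006 m and angle between board's own z axis and vertical below 0.05 rad and z of board_line in the frame of block_edge between 0.011 and 0.021 m), for 0.2 s.
At the end, for the whole second after the job is handed in: The fingers hold the board's tail (over 0.5 N, 30 mm or more behind its middle); the board rests flat on the block (0.05 rad, 5 mm), is still, its line within 6 mm of the edge; the cap sits rim-down in the pocket (5 mm, 0.12 rad), not touched (all of step 2 and distance between cap and board_seat below 0.005 m and angle between cap's own z axis and vertical below 0.12 rad and contact force between each of the fingers, block and board above 0.5 N and x of the grasp point in the frame of board below -0.03 m and contact force between the fingers and cap below 0.1 N and linear speed of board below 0.02 m/s); the arm keeps its last pose, push and grip.
It fails at once if the board tips or is tilted by more than 0.2 rad (angle between board's own z axis and vertical above 0.2 rad).
It fails at once if the other cap or another bystander is moved by more than 25 mm (distance of any of cap_open, ring, bangle, graver, hammer, jar, dapping, pot from where it was at the start of the episode above 0.025 m).
It also fails if it takes over 51 s, if anything falls off the work surface, if the arm or the gripper's body presses on something with over 40 N, if the wrist force passes 120 N, or if a joint passes its speed limit or range.

## Working session

There is one attempt and no reset: what is moved stays moved. The work goes in short steps, Python scripts to look and compute and a shell command to move; the robot and the scene stay as the last step left them, time stands still between calls to the robot, and variables do not carry over. Pictures are saved under pics/ and viewed, at most 10 in all, crops included, and the job is handed in when it is done.

```bash
ls; mkdir -p pics
cat > h.py <<'E'
import numpy as np, cv2
from cell import get_state, read_camera, job
from scipy.spatial.transform import Rotation as R
def rot(q): return R.from_quat([q[1],q[2],q[3],q[0]]).as_matrix()
def cam(n):
    c=read_camera(n); c['R']=rot(c['orientation']) if np.size(c['orientation'])==4 else np.array(c['orientation']); return c
def ray(c,uv):
    p=cv2.undistortPoints(np.array(uv,float).reshape(-1,1,2),np.array(c['camera_matrix']),np.array(c['dist_coeffs'])).reshape(-1,2)
    return np.c_[p,np.ones(len(p))]@c['R'].T
def onz(c,uv,z):
    d=ray(c,uv); e=np.array(c['eye']); return e+d*((z-e[2])/d[:,2])[:,None]
def cloud(c):
    v,u=np.mgrid[0:400,0:640]; d=ray(c,np.stack([u,v],-1).reshape(-1,2)).reshape(400,640,3)
    return np.array(c['eye'])+d*c['z_map'][...,None]
E
python3 - <<'E'
from h import *
for n in('side','top'):
    c=cam(n); cv2.imwrite(f'pics/{n}0.png',c['color'][...,::-1]); print(n,c['eye'],c['R'].round(3).tolist())
    np.savez(f'{n}0.npz',**{k:np.array(v) for k,v in c.items()})
s=get_state();print(s)
E
```

```text
pics
side [ 0.29312014 -0.69415099  0.91631864] [[0.938, -0.269, 0.22], [-0.347, -0.7, 0.624], [-0.014, -0.661, -0.75]]
top [ 0.34153677 -0.00855444  1.47598871] [[-0.028, -0.989, 0.146], [-0.999, 0.03, 0.01], [-0.014, -0.146, -0.989]]
{'clock': 0.1, 'q': array([ 1.21581847,  0.41182368, -0.01269067,  1.59696226,  0.00562419,
        1.13429168, -0.08220335]), 'joint_velocities': array([-0.00020517, -0.00130075,  0.00049583, -0.00080163, -0.00213056,
        0.00180516,  0.00117779]), 'joint_efforts': array([ 2.00985924e-03, -6.01834130e+01,  6.83985483e-01, -3.00088334e+01,
        1.40936847e-02,  6.34536482e-03, -6.01002608e-07]), 'ee_pos': array([ 0.17660824, -0.59906615,  0.23053415]), 'tcp_rot': array([-7.04800274e-04,  9.89736325e-01,  1.42903751e-01, -1.68761969e-04]), 'wrist_force': array([-0.43969781, -0.01144436, -1.07157265]), 'wrist_torque': array([-0.02504137, -0.01904971,  0.00973523]), 'grip_force': 0.0, 'opening': 1.001101130388584}
```

View pics/top0.png

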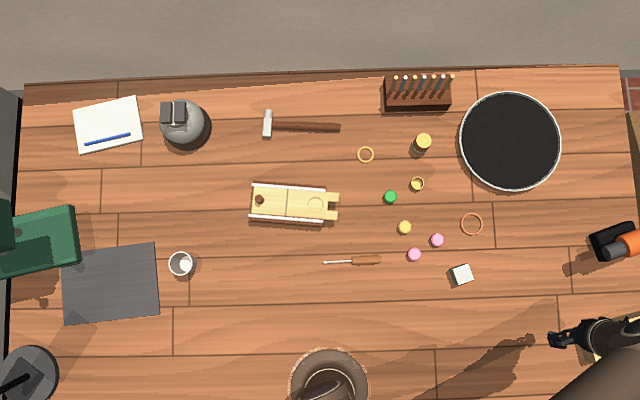

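View pics/side0.png

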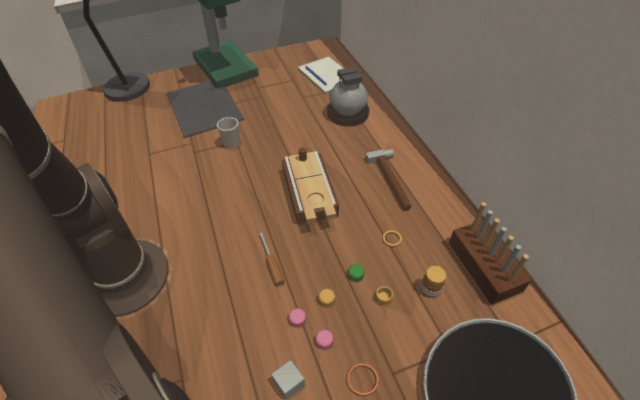

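The top view shows the solid rim-down cap at (404,227) and the open cap at (417,184). The board's knob is at (260,199), its line near x=287, its pocket at (316,204), and the forked end points right. In the side view the cap is at (327,297), the knob at (303,153) and the pocket at (316,199).

Run:
```python
from h import *
C={n:dict(np.load(f'{n}0.npz')) for n in('side','top')}
def comp(c,seed,lo,hi,r=18):
    hsv=cv2.cvtColor(c['color'],cv2.COLOR_RGB2HSV); m=cv2.inRange(hsv,lo,hi)
    k=np.zeros_like(m); cv2.circle(k,seed,r,255,-1); m&=k
    n,l,s,ce=cv2.connectedComponentsWithStats(m); i=1+s[1:,4].argmax(); return ce[i],s[i],l==i
for n,s in(('top',(404,227)),('side',(327,297))):
    c=C[n]; P=cloud(c); hsv=cv2.cvtColor(c['color'],cv2.COLOR_RGB2HSV); print(n,'hsv',hsv[s[1],s[0]], 'bg',hsv[s[1]+18,s[0]])
    print(n,'pt',P[s[1],s[0]])
    w=P[s[1]-14:s[1]+14,s[0]-14:s[0]+14].reshape(-1,3); t=w[(w[:,2]>.02)&(w[:,2]<.035)]; print(' cap top centroid',t.mean(0),np.ptp(t,0),len(t))
for n in C:
    P=cloud(C[n]); z=P[...,2]; 
    reg=(P[...,0]>.3)&(P[...,0]<.65)&(P[...,1]>-.0)&(P[...,1]<.35)
    print(n, 'hist',np.histogram(z[reg],bins=[.03,.045,.053,.057,.06,.063,.067,.07,.08,.095,.1,.105,.11,.2])[0])
    k=reg&(z>.093)&(z<.12); print(' knob',P[k].mean(0),np.ptp(P[k],0),k.sum())
    b=reg&(z>.055)&(z<.075); r=cv2.minAreaRect(P[b][:,:2].astype(np.float32)*1000); print(' board rect',r,P[b].mean(0))
# upscaled crops
a=cv2.resize(C['top']['color'][170:240,240:350],None,fx=7,fy=7,interpolation=cv2.INTER_CUBIC)
b=cv2.resize(C['side']['color'][140:230,270:350],None,fx=6,fy=6,interpolation=cv2.INTER_CUBIC)
cv2.imwrite('pics/a.png',a[...,::-1]);cv2.imwrite('pics/b.png',b[...,::-1])
```

```text
top hsv [ 27 110 249] bg [ 12 130 187]
top pt [ 0.46391997 -0.23942584  0.02261986]
 cap top centroid [ 0.46634984 -0.23917749  0.02565462] [0.03611895 0.03665145 0.01179462] 127
side hsv [ 19 144 199] bg [ 13 127 143]
side pt [ 0.46521544 -0.25072769  0.02951371]
 cap top centroid [ 0.46517325 -0.24459347  0.02473392] [0.0384499  0.03717729 0.00935114] 185
side hist [ 57 375 141 263 147 911 306  28  31  17  29   0   0]
 knob [0.5522731  0.18217795 0.10005385] [0.02303488 0.02375358 0.01123582] 49
 board rect ((545.107666015625, 105.97000122070312), (222.38417053222656, 100.70655059814453), 83.49723815917969) [0.54251866 0.09630195 0.06391134]
top hist [ 65 471 276 269 382 823 443 150   9  23  25   8   0]
 knob [0.55346818 0.1839213  0.10143611] [0.02254972 0.02085834 0.0116013 ] 56
 board rect ((544.0997314453125, 105.96560668945312), (219.17645263671875, 115.50697326660156), 83.11891174316406) [0.54326369 0.10195384 0.06416137]
```

View pics/a.png

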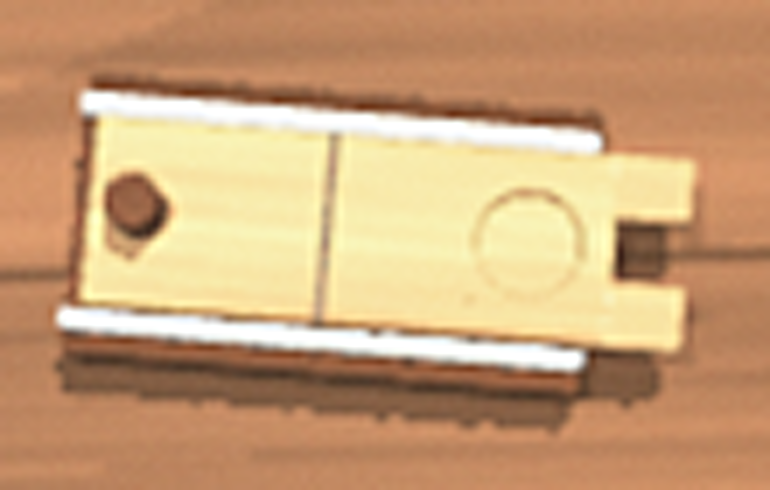

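View pics/b.png

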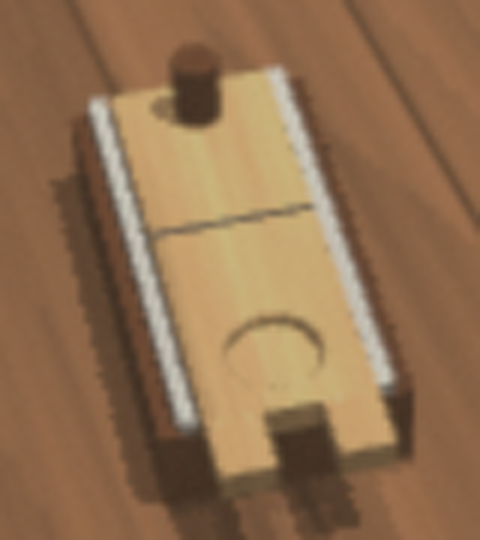

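The top crop shows the line from (335,135) to (318,322), the pocket rim centred at (529,244), the knob top at (134,205), and fence ends at (601,141) and (584,358). The side crop shows the line from (157,234) to (312,206), the pocket rim at (273,352) and the knob top at (196,58).

Run:
```python
from h import *
C={n:dict(np.load(f'{n}0.npz')) for n in('side','top')}
T=lambda x,y:((x+.5)/7-.5+240,(y+.5)/7-.5+170)
S=lambda x,y:((x+.5)/6-.5+270,(y+.5)/6-.5+140)
def tri(a,b):
    e1,e2=C['top']['eye'],C['side']['eye'];d1=ray(C['top'],[a])[0];d2=ray(C['side'],[b])[0]
    k=np.linalg.lstsq(np.c_[d1,-d2],e2-e1,rcond=None)[0]; p,q=e1+d1*k[0],e2+d2*k[1]; return (p+q)/2,np.linalg.norm(p-q)
items=dict(knob=((134,205),(196,58),.102),pocket=((529,244),(273,352),.066),lineL=((335,135),(312,206),.066),lineR=((318,322),(157,234),.066),
 fL=((601,141),(388,378),.058),fR=((584,358),(187,424),.058))
r={}
for k,(a,b,z) in items.items():
    t=onz(C['top'],[T(*a)],z)[0];s=onz(C['side'],[S(*b)],z)[0];r[k]=(t+s)/2
    print(k,t.round(4),s.round(4),'tri',*[np.round(x,4) for x in tri(T(*a),S(*b))])
fb=[onz(C['top'],[T(*p)],.058)[0] for p in((81,103),(58,318))];ff=[onz(C['top'],[T(*p)],.058)[0] for p in((601,141),(584,358))]
print('fence len',[np.linalg.norm(f-b) for f,b in zip(ff,fb)],'gap',np.linalg.norm(ff[0]-ff[1]),'dirs',[np.degrees(np.arctan2(*(f-b)[[1,0]])) for f,b in zip(ff,fb)])
d=r['pocket']-r['knob'];print('k-p len',np.linalg.norm(d[:2]),'yaw',np.degrees(np.arctan2(d[1],d[0])))
d/=np.linalg.norm(d[:2]);L=(r['lineL']+r['lineR'])/2;E=(r['fL']+r['fR'])/2;print('line',L,'edge',E,'line to edge',(E-L)[:2]@d[:2],'line-pocket',(r['pocket']-L)[:2]@d[:2])
# cap: yellow vs wood by hue in top view
for n,s in(('top',(404,227)),('side',(327,297))):
    hsv=cv2.cvtColor(C[n]['color'],cv2.COLOR_RGB2HSV);m=np.zeros((400,640),np.uint8)
    w=np.s_[s[1]-13:s[1]+14,s[0]-13:s[0]+14]; m[w]=cv2.inRange(hsv,(16,70,110),(32,255,255))[w]
    m=cv2.morphologyEx(m,cv2.MORPH_OPEN,np.ones((3,3)));v,u=np.nonzero(m);p=onz(C[n],np.c_[u,v],.026)
    print(n,len(u),p.mean(0),np.ptp(p,0),(p.max(0)+p.min(0))/2)
```

```text
knob [0.5502 0.1834 0.102 ] [0.555  0.1837 0.102 ] tri [0.5524 0.1829 0.1028] 0.0046
pocket [0.5341 0.0233 0.066 ] [0.5349 0.0211 0.066 ] tri [0.5351 0.0233 0.0634] 0.0012
lineL [0.5828 0.1035 0.066 ] [0.5842 0.1021 0.066 ] tri [0.5838 0.1035 0.0646] 0.0017
lineR [0.504  0.1121 0.066 ] [0.5091 0.1111 0.066 ] tri [0.5066 0.1117 0.0655] 0.0051
fL [ 0.5781 -0.008   0.058 ] [ 0.5805 -0.0057  0.058 ] tri [ 0.5785 -0.0082  0.0612] 0.0019
fR [0.4865 0.0018 0.058 ] [0.4866 0.0011 0.058 ] tri [0.4867 0.0018 0.0572] 0.0002
fence len [np.float64(0.2209067340258366), np.float64(0.2214870811386533)] gap 0.09211285716076027 dirs [np.float64(-96.00748463475), np.float64(-96.05014776664207)]
k-p len 0.16237607763388504 yaw -96.37735046378626
line [0.54503388 0.10719222 0.066     ] edge [ 0.53293302 -0.0026997   0.058     ] line to edge 0.11055600749005606 line-pocket 0.08564823492283129
top 129 [ 0.4646384  -0.24051928  0.026     ] [0.03912171 0.03317267 0.        ] [ 0.46511739 -0.24070158  0.026     ]
side 214 [ 0.46570712 -0.24619889  0.026     ] [0.03832888 0.04385321 0.        ] [ 0.46514415 -0.24667208  0.026     ]
```

```bash
cat >> h.py <<'E'
def go(p,ang=None):
    "shift in tool axes (units of 5cm) to world point p; closing-axis angle ang deg -> az total"
    s=get_state(); M=rot(s['tcp_rot']); d=M.T@(np.array(p)-s['ee_pos'])/.05
    a=np.degrees(np.arctan2(M[1,1],M[0,1]))
    print('t',s['clock'],'pos',s['ee_pos'].round(4),'zaxis',M[:,2].round(3),'yang',a%180,'units',d.round(3),'open',round(s['opening'],3),'grip',round(s['grip_force'],1),'F',s['wrist_force'].round(1))
    if ang is not None: print('az',-((ang-a+90)%180-90)/180)
E
python3 -m handwheel '[{"jaw":-0.3,"x":0.6,"y":-0.43,"z":0.16},{"jaw":-0.3,"x":0.6,"y":-0.43,"z":0.16},{"jaw":-0.3,"x":0.6,"y":-0.43,"z":0.16},{"jaw":-0.3,"x":0.6,"y":-0.43,"z":0.16},{"jaw":-0.3,"x":0.6,"y":-0.43,"z":0.16},{"jaw":-0.3,"x":0.6,"y":-0.43,"z":0.16},{"jaw":-0.3,"x":0.6,"y":-0.43,"z":0.16},{"jaw":-0.3,"x":0.6,"y":-0.43,"z":0.16},{"jaw":-0.3,"x":0.6,"y":-0.43,"z":0.16},{"jaw":-0.3,"x":0.6,"y":-0.43,"z":0.16},{"jaw":-0.3,"x":0.6,"y":-0.43,"z":0.16},{"jaw":-0.3,"x":0.6,"y":-0.43,"z":0.16},{"jaw":-0.3},{"jaw":-0.3}]' 20
python3 -c "
from h import *
go([.465,-.241,.06],150)"
```

```text
t 0.1 pos [ 0.1766 -0.5991  0.2305] zaxis [-0.001  0.001 -1.   ] yang 106.43181652091255 units [ 7.558 -5.232  3.417] open 1.001 grip 0.0 F [-0.4 -0.  -1.1]
az -0.24204546377270805schema error: expected keys jaw, x, y, z, ax, ay, az
```

```bash
python3 -m handwheel '[{"jaw":-0.3,"x":0.63,"y":-0.436,"z":0.16,"ax":0,"ay":0,"az":0},{"jaw":-0.3,"x":0.63,"y":-0.436,"z":0.16,"ax":0,"ay":0,"az":0},{"jaw":-0.3,"x":0.63,"y":-0.436,"z":0.16,"ax":0,"ay":0,"az":0},{"jaw":-0.3,"x":0.63,"y":-0.436,"z":0.16,"ax":0,"ay":0,"az":0},{"jaw":-0.3,"x":0.63,"y":-0.436,"z":0.16,"ax":0,"ay":0,"az":0},{"jaw":-0.3,"x":0.63,"y":-0.436,"z":0.16,"ax":0,"ay":0,"az":0},{"jaw":-0.3,"x":0.63,"y":-0.436,"z":0.16,"ax":0,"ay":0,"az":0},{"jaw":-0.3,"x":0.63,"y":-0.436,"z":0.16,"ax":0,"ay":0,"az":0},{"jaw":-0.3,"x":0.63,"y":-0.436,"z":0.16,"ax":0,"ay":0,"az":0},{"jaw":-0.3,"x":0.63,"y":-0.436,"z":0.16,"ax":0,"ay":0,"az":0},{"jaw":-0.3,"x":0.63,"y":-0.436,"z":0.16,"ax":0,"ay":0,"az":0},{"jaw":-0.3,"x":0.63,"y":-0.436,"z":0.16,"ax":0,"ay":0,"az":0},{"jaw":-0.3,"x":0,"y":0,"z":0.2,"ax":0,"ay":0,"az":-0.039},{"jaw":-0.3,"x":0,"y":0,"z":0.2,"ax":0,"ay":0,"az":-0.039},{"jaw":-0.3,"x":0,"y":0,"z":0.2,"ax":0,"ay":0,"az":-0.039},{"jaw":-0.3,"x":0,"y":0,"z":0.2,"ax":0,"ay":0,"az":-0.039},{"jaw":-0.3,"x":0,"y":0,"z":0.2,"ax":0,"ay":0,"az":-0.039},{"jaw":-0.3,"x":0,"y":0,"z":0.2,"ax":0,"ay":0,"az":-0.039},{"jaw":-0.3,"x":0,"y":0,"z":0,"ax":0,"ay":0,"az":0},{"jaw":-0.3,"x":0,"y":0,"z":0,"ax":0,"ay":0,"az":0}]' 20
python3 -c "
from h import *
go([.465,-.241,.008],150)"
```

```text
clock: 1.77
ee_pos: [0.4648, -0.2415, 0.0748]
tcp_rot: [-0.001, 0.873, 0.487, -0.0]
wrist_force: [-0.1, -0.3, 0.1]
opening: 0.65
grip_force: 0.0
t 1.7667 pos [ 0.4648 -0.2415  0.0748] zaxis [-0.001  0.001 -1.   ] yang 148.32466147603608 units [1.100e-02 1.000e-03 1.336e+00] open 0.65 grip 0.0 F [-0.1 -0.3  0.1]
az -0.009307436244243818
```

```bash
python3 -m handwheel '[{"jaw":-0.3,"x":0,"y":0,"z":0.33,"ax":0,"ay":0,"az":0},{"jaw":-0.3,"x":0,"y":0,"z":0.33,"ax":0,"ay":0,"az":0},{"jaw":-0.3,"x":0,"y":0,"z":0.33,"ax":0,"ay":0,"az":0},{"jaw":-0.3,"x":0,"y":0,"z":0.33,"ax":0,"ay":0,"az":0},{"jaw":-0.3,"x":0,"y":0,"z":0,"ax":0,"ay":0,"az":0},{"jaw":1,"x":0,"y":0,"z":0,"ax":0,"ay":0,"az":0},{"jaw":1,"x":0,"y":0,"z":0,"ax":0,"ay":0,"az":0},{"jaw":1,"x":0,"y":0,"z":0,"ax":0,"ay":0,"az":0},{"jaw":1,"x":0,"y":0,"z":0,"ax":0,"ay":0,"az":0},{"jaw":1,"x":0,"y":0,"z":0,"ax":0,"ay":0,"az":0},{"jaw":1,"x":0,"y":0,"z":0,"ax":0,"ay":0,"az":0}]' 20
python3 - <<'E'
from h import *
go([.465,-.241,.008],65)
c=cam('side');cv2.imwrite('pics/c.png',cv2.resize(c['color'][220:370,250:430],None,fx=4,fy=4)[...,::-1])
E
```

```text
clock: 2.68
ee_pos: [0.4659, -0.242, 0.0101]
tcp_rot: [0.001, 0.872, 0.489, 0.0]
wrist_force: [-0.5, -0.2, 4.3]
opening: 0.444
grip_force: 20.8
t 2.6833 pos [ 0.4659 -0.242   0.0101] zaxis [ 0.001 -0.001 -1.   ] yang 148.52809923189662 units [ 0.007 -0.025  0.042] open 0.444 grip 20.8 F [-0.5 -0.2  4.3]
az 0.4640449957327588
```

View pics/c.png

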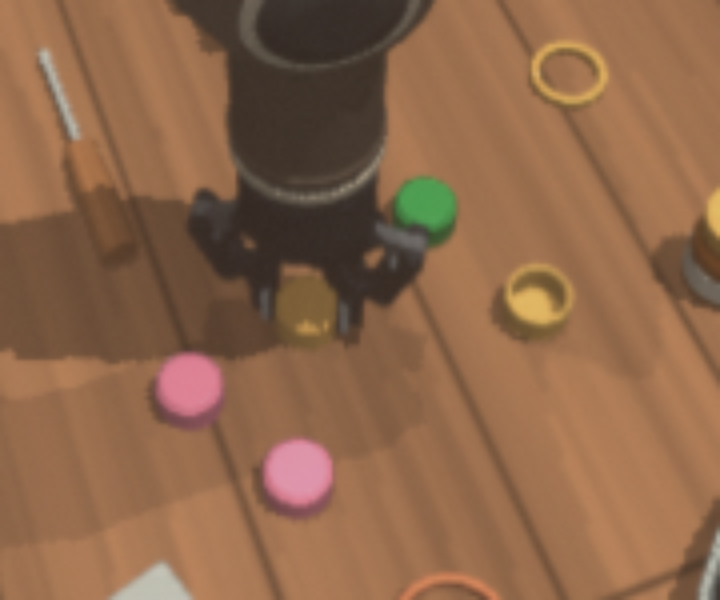

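The cap (at about (305,305)) is between the pads. The open cap, the pink ones and the green one have not moved. Next I open, turn 83 degrees and squeeze again to centre the cap along the other axis.

```bash
python3 -m handwheel '[{"jaw":-0.3,"x":0,"y":0,"z":0,"ax":0,"ay":0,"az":0},{"jaw":-0.3,"x":0,"y":0,"z":0,"ax":0,"ay":0,"az":0},{"jaw":-0.3,"x":0,"y":0,"z":0,"ax":0,"ay":0,"az":0},{"jaw":-0.3,"x":0,"y":0,"z":0,"ax":0,"ay":0,"az":0.039},{"jaw":-0.3,"x":0,"y":0,"z":0,"ax":0,"ay":0,"az":0.039},{"jaw":-0.3,"x":0,"y":0,"z":0,"ax":0,"ay":0,"az":0.039},{"jaw":-0.3,"x":0,"y":0,"z":0,"ax":0,"ay":0,"az":0.039},{"jaw":-0.3,"x":0,"y":0,"z":0,"ax":0,"ay":0,"az":0.039},{"jaw":-0.3,"x":0,"y":0,"z":0,"ax":0,"ay":0,"az":0.039},{"jaw":-0.3,"x":0,"y":0,"z":0,"ax":0,"ay":0,"az":0.039},{"jaw":-0.3,"x":0,"y":0,"z":0,"ax":0,"ay":0,"az":0.039},{"jaw":-0.3,"x":0,"y":0,"z":0,"ax":0,"ay":0,"az":0.039},{"jaw":-0.3,"x":0,"y":0,"z":0,"ax":0,"ay":0,"az":0.039},{"jaw":-0.3,"x":0,"y":0,"z":0,"ax":0,"ay":0,"az":0.039},{"jaw":-0.3,"x":0,"y":0,"z":0,"ax":0,"ay":0,"az":0.035},{"jaw":-0.3,"x":0,"y":0,"z":0,"ax":0,"ay":0,"az":0}]' 25
python3 -m handwheel '[{"jaw":1,"x":0,"y":0,"z":0,"ax":0,"ay":0,"az":0},{"jaw":1,"x":0,"y":0,"z":0,"ax":0,"ay":0,"az":0},{"jaw":1,"x":0,"y":0,"z":0,"ax":0,"ay":0,"az":0},{"jaw":1,"x":0,"y":0,"z":0,"ax":0,"ay":0,"az":0},{"jaw":1,"x":0,"y":0,"z":0,"ax":0,"ay":0,"az":0},{"jaw":1,"x":0,"y":0,"z":0,"ax":0,"ay":0,"az":0},{"jaw":1,"x":0,"y":0,"z":-0.5,"ax":0,"ay":0,"az":0},{"jaw":1,"x":0,"y":0,"z":-0.7,"ax":0,"ay":0,"az":0},{"jaw":1,"x":0,"y":0,"z":-0.8,"ax":0,"ay":0,"az":0},{"jaw":1,"x":0,"y":0,"z":0,"ax":0,"ay":0,"az":0},{"jaw":1,"x":0,"y":0,"z":0,"ax":0,"ay":0,"az":0}]'
python3 -c "
from h import *
go([.5345,.0225,.11],65)"
```

```text
clock: 4.07
ee_pos: [0.4653, -0.2414, 0.0091]
tcp_rot: [0.0, 0.976, -0.218, -0.0]
wrist_force: [0.3, -0.5, 0.3]
opening: 0.649
grip_force: 0.0
clock: 4.98
ee_pos: [0.4667, -0.2425, 0.1113]
tcp_rot: [0.0, 0.976, -0.216, 0.002]
wrist_force: [0.5, 0.8, -2.5]
opening: 0.456
grip_force: 25.8
t 4.9833 pos [ 0.4667 -0.2425  0.1113] zaxis [ 0.004 -0.002 -1.   ] yang 65.03973246070547 units [-1.007 -5.377  0.021] open 0.456 grip 25.8 F [ 0.5  0.8 -2.5]
az 0.00022073589280814253
```

```bash
python3 -m handwheel '[{"jaw":1,"x":-0.126,"y":-0.672,"z":0,"ax":0,"ay":0,"az":0},{"jaw":1,"x":-0.126,"y":-0.672,"z":0,"ax":0,"ay":0,"az":0},{"jaw":1,"x":-0.126,"y":-0.672,"z":0,"ax":0,"ay":0,"az":0},{"jaw":1,"x":-0.126,"y":-0.672,"z":0,"ax":0,"ay":0,"az":0},{"jaw":1,"x":-0.126,"y":-0.672,"z":0,"ax":0,"ay":0,"az":0},{"jaw":1,"x":-0.126,"y":-0.672,"z":0,"ax":0,"ay":0,"az":0},{"jaw":1,"x":-0.126,"y":-0.672,"z":0,"ax":0,"ay":0,"az":0},{"jaw":1,"x":-0.126,"y":-0.672,"z":0,"ax":0,"ay":0,"az":0},{"jaw":1,"x":0,"y":0,"z":0.2,"ax":0,"ay":0,"az":0},{"jaw":1,"x":0,"y":0,"z":0.2,"ax":0,"ay":0,"az":0},{"jaw":1,"x":0,"y":0,"z":0,"ax":0,"ay":0,"az":0},{"jaw":1,"x":0,"y":0,"z":0,"ax":0,"ay":0,"az":0}]'
python3 - <<'E'
from h import *
go([.5345,.0225,.070],65)
c=cam('side');np.savez('side1.npz',**{k:np.array(v) for k,v in c.items()});cv2.imwrite('pics/d.png',cv2.resize(c['color'][130:250,240:400],None,fx=5,fy=5,interpolation=cv2.INTER_CUBIC)[...,::-1])
E
```

```text
clock: 5.98
ee_pos: [0.5316, 0.0216, 0.0876]
tcp_rot: [0.001, 0.976, -0.217, -0.002]
wrist_force: [0.7, -0.5, -0.2]
opening: 0.459
grip_force: 25.8
t 5.9833 pos [0.5316 0.0216 0.0876] zaxis [-0.004 -0.001 -1.   ] yang 64.94035998360114 units [ 0.046 -0.041  0.352] open 0.459 grip 25.8 F [ 0.7 -0.5 -0.2]
az -0.0003313334244381849
```

View pics/d.png

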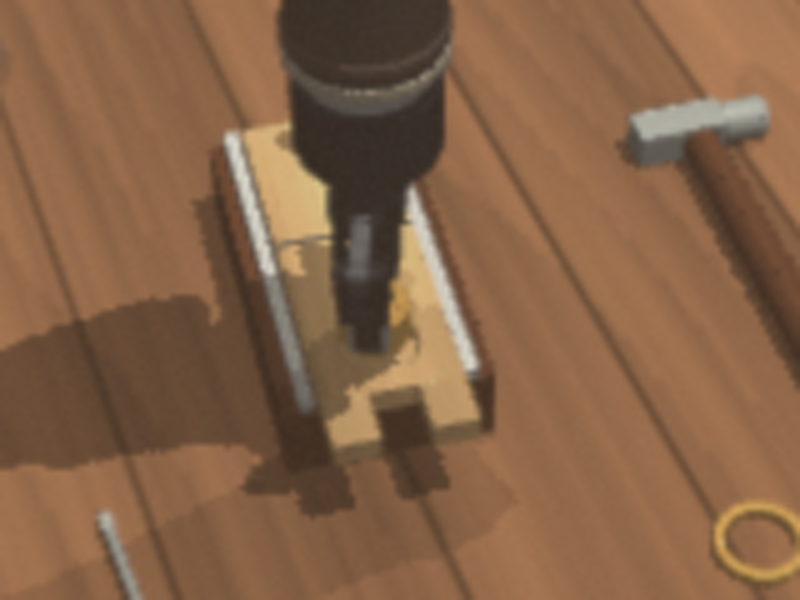

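```bash
python3 -m handwheel '[{"jaw":1,"x":0.06,"y":-0.04,"z":0,"ax":0,"ay":0,"az":0},{"jaw":1,"x":0,"y":0,"z":0.1,"ax":0,"ay":0,"az":0},{"jaw":1,"x":0,"y":0,"z":0,"ax":0,"ay":0,"az":0},{"jaw":1,"x":0,"y":0,"z":0,"ax":0,"ay":0,"az":0}]'
python3 -c "
from h import *
go([.5352,.0222,.070],65)"
```

```text
clock: 6.37
ee_pos: [0.5366, 0.0234, 0.0842]
tcp_rot: [0.0, 0.976, -0.216, -0.0]
wrist_force: [-0.8, -0.6, -0.9]
opening: 0.461
grip_force: 25.8
t 6.3667 pos [0.5366 0.0234 0.0842] zaxis [-0. -0. -1.] yang 64.99504701833283 units [-0.014  0.034  0.283] open 0.461 grip 25.8 F [-0.8 -0.6 -0.9]
az -2.7516564817789106e-05
```

```bash
python3 -m handwheel '[{"jaw":1,"x":-0.014,"y":0.034,"z":0.08,"ax":0,"ay":0,"az":0},{"jaw":1,"x":0,"y":0,"z":0.06,"ax":0,"ay":0,"az":0},{"jaw":1,"x":0,"y":0,"z":0.06,"ax":0,"ay":0,"az":0},{"jaw":1,"x":0,"y":0,"z":0.06,"ax":0,"ay":0,"az":0},{"jaw":1,"x":0,"y":0,"z":0.04,"ax":0,"ay":0,"az":0},{"jaw":1,"x":0,"y":0,"z":0,"ax":0,"ay":0,"az":0},{"jaw":1,"x":0,"y":0,"z":0,"ax":0,"ay":0,"az":0}]'
python3 -c "
from h import *
go([.5352,.0222,.068],65)"
```

```text
clock: 6.95
ee_pos: [0.5353, 0.0227, 0.0691]
tcp_rot: [0.0, 0.976, -0.216, -0.0]
wrist_force: [0.1, -0.3, -0.9]
opening: 0.458
grip_force: 25.8
t 6.95 pos [0.5353 0.0227 0.0691] zaxis [-0. -0. -1.] yang 65.03930245733085 units [0.003 0.009 0.022] open 0.458 grip 25.8 F [ 0.1 -0.3 -0.9]
az 0.00021834698517137795
```

```bash
python3 -m handwheel '[{"jaw":1,"x":0,"y":0,"z":0.03,"ax":0,"ay":0,"az":0},{"jaw":1,"x":0,"y":0,"z":0.03,"ax":0,"ay":0,"az":0},{"jaw":1,"x":0,"y":0,"z":0,"ax":0,"ay":0,"az":0}]'
```

```text
clock: 7.2
ee_pos: [0.5356, 0.0227, 0.0683]
tcp_rot: [-0.0, 0.976, -0.216, 0.0]
wrist_force: [-7.3, -1.4, 19.2]
opening: 0.458
grip_force: 27.4
```

Contact came at 0.068, as expected for the cap standing on the pocket floor; on the board's top it would have been about 0.075. Release and check.

```bash
python3 -m handwheel '[{"jaw":1,"x":0,"y":0,"z":-0.04,"ax":0,"ay":0,"az":0},{"jaw":-0.3,"x":0,"y":0,"z":0,"ax":0,"ay":0,"az":0},{"jaw":-0.3,"x":0,"y":0,"z":0,"ax":0,"ay":0,"az":0},{"jaw":-0.3,"x":0,"y":0,"z":0,"ax":0,"ay":0,"az":0},{"jaw":-0.3,"x":0,"y":0,"z":0,"ax":0,"ay":0,"az":0},{"jaw":-0.3,"x":0,"y":0,"z":-0.4,"ax":0,"ay":0,"az":0},{"jaw":-0.3,"x":0,"y":0,"z":-0.8,"ax":0,"ay":0,"az":0},{"jaw":-0.3,"x":0,"y":0,"z":-0.6,"ax":0,"ay":0,"az":0},{"jaw":-0.3,"x":0,"y":-0.8,"z":0,"ax":0,"ay":0,"az":0},{"jaw":-0.3,"x":0,"y":-0.8,"z":0,"ax":0,"ay":0,"az":0},{"jaw":-0.3,"x":0,"y":-0.8,"z":0,"ax":0,"ay":0,"az":0},{"jaw":-0.3,"x":0,"y":0,"z":0,"ax":0,"ay":0,"az":0}]'
python3 - <<'E'
from h import *
go([.5525,.1835,.16],65)
c=cam('side');t=cam('top')
for n,k in(('side',c),('top',t)):np.savez(n+'2.npz',**{a:np.array(v) for a,v in k.items()})
a=cv2.resize(c['color'][140:230,265:355],None,fx=6,fy=6,interpolation=cv2.INTER_CUBIC);cv2.imwrite('pics/e.png',a[...,::-1])
for k in(c,t):
    P=cloud(k);m=(np.hypot(P[...,0]-.535,P[...,1]-.0225)<.03)&(P[...,2]>.075)&(P[...,2]<.1);q=P[m];z=np.median(q[:,2]) if len(q) else 0;print(len(q),z,q.mean(0),(q.max(0)+q.min(0))/2)
E
```

```text
clock: 8.2
ee_pos: [0.5876, 0.141, 0.1583]
tcp_rot: [-0.003, 0.977, -0.212, 0.0]
wrist_force: [-0.1, 1.1, -0.7]
opening: 0.651
grip_force: 0.0
t 8.2 pos [0.5876 0.141  0.1583] zaxis [ 0.002  0.005 -1.   ] yang 65.5262988980845 units [-0.992 -0.483 -0.03 ] open 0.651 grip 0.0 F [-0.1  1.1 -0.7]
az 0.0029238827671362187
145 0.08426417804646635 [0.53542203 0.0166405  0.08329381] [0.53636541 0.01870827 0.08147921]
144 0.08433435259445465 [0.53618517 0.02382578 0.08455448] [0.53757792 0.02468444 0.08401886]
```

View pics/e.png

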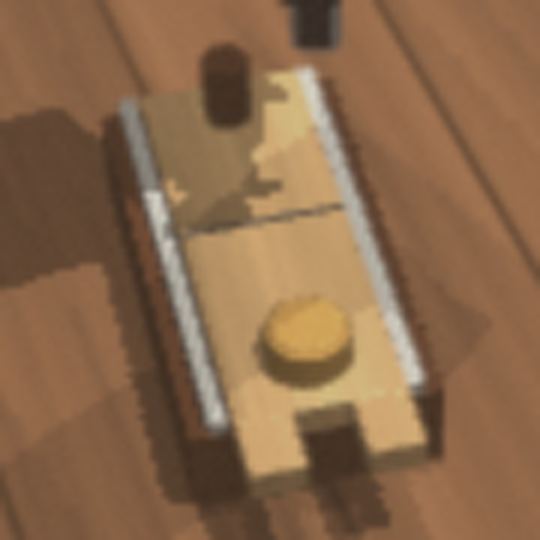

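The crop shows the cap flat in the pocket at (308,340). Its top measures 0.084, against 0.085 for a seated cap. Next is the knob.

```bash
python3 -m handwheel '[{"jaw":-0.3,"x":-0.33,"y":-0.16,"z":0,"ax":0,"ay":0,"az":0},{"jaw":-0.3,"x":-0.33,"y":-0.16,"z":0,"ax":0,"ay":0,"az":0},{"jaw":-0.3,"x":-0.33,"y":-0.16,"z":0,"ax":0,"ay":0,"az":0},{"jaw":-0.3,"x":0,"y":0,"z":0,"ax":0,"ay":0,"az":-0.035},{"jaw":-0.3,"x":0,"y":0,"z":0,"ax":0,"ay":0,"az":-0.035},{"jaw":-0.3,"x":0,"y":0,"z":0,"ax":0,"ay":0,"az":-0.035},{"jaw":-0.3,"x":0,"y":0,"z":0.6,"ax":0,"ay":0,"az":0},{"jaw":-0.3,"x":0,"y":0,"z":0,"ax":0,"ay":0,"az":0},{"jaw":-0.3,"x":0,"y":0,"z":0,"ax":0,"ay":0,"az":0},{"jaw":-0.3,"x":0,"y":0,"z":0,"ax":0,"ay":0,"az":0}]' 40
python3 - <<'E'
from h import *
go([.5528,.1834,.075],84)
E
```

```text
clock: 9.13
ee_pos: [0.5512, 0.1731, 0.1287]
tcp_rot: [0.0, 0.999, -0.054, -0.0]
wrist_force: [-0.7, 0.3, 0.5]
opening: 0.647
grip_force: 0.0
t 9.1333 pos [0.5512 0.1731 0.1287] zaxis [-0.001 -0.001 -1.   ] yang 83.82816314643063 units [ 0.01  -0.208  1.073] open 0.647 grip 0.0 F [-0.7  0.3  0.5]
az -0.0009546491864966811
```

```bash
python3 -m handwheel '[{"jaw":-0.3,"x":0.01,"y":-0.208,"z":0,"ax":0,"ay":0,"az":0},{"jaw":-0.3,"x":0,"y":0,"z":0.3,"ax":0,"ay":0,"az":0},{"jaw":-0.3,"x":0,"y":0,"z":0.3,"ax":0,"ay":0,"az":0},{"jaw":-0.3,"x":0,"y":0,"z":0.3,"ax":0,"ay":0,"az":0},{"jaw":-0.3,"x":0,"y":0,"z":0.15,"ax":0,"ay":0,"az":0},{"jaw":-0.3,"x":0,"y":0,"z":0,"ax":0,"ay":0,"az":0},{"jaw":-0.3,"x":0,"y":0,"z":0,"ax":0,"ay":0,"az":0}]'
python3 -m handwheel '[{"jaw":1,"x":0,"y":0,"z":0,"ax":0,"ay":0,"az":0},{"jaw":1,"x":0,"y":0,"z":0,"ax":0,"ay":0,"az":0},{"jaw":1,"x":0,"y":0,"z":0,"ax":0,"ay":0,"az":0},{"jaw":1,"x":0,"y":0,"z":0,"ax":0,"ay":0,"az":0},{"jaw":1,"x":0,"y":0,"z":0,"ax":0,"ay":0,"az":0},{"jaw":1,"x":0,"y":0,"z":0,"ax":0,"ay":0,"az":0},{"jaw":1,"x":0,"y":0,"z":0,"ax":0,"ay":0,"az":0},{"jaw":1,"x":0,"y":0,"z":0,"ax":0,"ay":0,"az":0}]' 40
python3 - <<'E'
from h import *
go([.5528,.1834,.075],84)
E
```

```text
clock: 9.72
ee_pos: [0.5531, 0.1849, 0.0763]
tcp_rot: [-0.0, 0.999, -0.053, 0.0]
wrist_force: [-0.8, -0.2, 0.8]
opening: 0.646
grip_force: 0.0
clock: 10.38
ee_pos: [0.5535, 0.1848, 0.077]
tcp_rot: [-0.0, 0.999, -0.053, 0.001]
wrist_force: [-2.1, -0.4, 6.5]
opening: 0.265
grip_force: 39.2
t 10.3833 pos [0.5535 0.1848 0.077 ] zaxis [ 0.002  0.001 -1.   ] yang 83.9265799916878 units [-0.012  0.029  0.039] open 0.265 grip 39.2 F [-2.1 -0.4  6.5]
az -0.0004078889350678436
```

```bash
python3 -m handwheel '[{"jaw":1,"x":0,"y":0.05,"z":0,"ax":0,"ay":0,"az":0},{"jaw":1,"x":0,"y":0.1,"z":0,"ax":0,"ay":0,"az":0},{"jaw":1,"x":0,"y":0.15,"z":0,"ax":0,"ay":0,"az":0},{"jaw":1,"x":0,"y":0.15,"z":0,"ax":0,"ay":0,"az":0},{"jaw":1,"x":0,"y":0.15,"z":0,"ax":0,"ay":0,"az":0},{"jaw":1,"x":0,"y":0.15,"z":0,"ax":0,"ay":0,"az":0},{"jaw":1,"x":0,"y":0.15,"z":0,"ax":0,"ay":0,"az":0},{"jaw":1,"x":0,"y":0.15,"z":0,"ax":0,"ay":0,"az":0},{"jaw":1,"x":0,"y":0.15,"z":0,"ax":0,"ay":0,"az":0},{"jaw":1,"x":0,"y":0.15,"z":0,"ax":0,"ay":0,"az":0},{"jaw":1,"x":0,"y":0.15,"z":0,"ax":0,"ay":0,"az":0},{"jaw":1,"x":0,"y":0.15,"z":0,"ax":0,"ay":0,"az":0},{"jaw":1,"x":0,"y":0.15,"z":0,"ax":0,"ay":0,"az":0},{"jaw":1,"x":0,"y":0.1,"z":0,"ax":0,"ay":0,"az":0},{"jaw":1,"x":0,"y":0,"z":0,"ax":0,"ay":0,"az":0},{"jaw":1,"x":0,"y":0,"z":0,"ax":0,"ay":0,"az":0}]'
python3 - <<'E'
from h import *
go([.5535-.0118,.1848-.110,.077],84)
c=cam('side');t=cam('top')
for n,k in(('side',c),('top',t)):np.savez(n+'3.npz',**{a:np.array(v) for a,v in k.items()})
a=cv2.resize(c['color'][140:250,260:370],None,fx=5,fy=5,interpolation=cv2.INTER_CUBIC);cv2.imwrite('pics/f.png',a[...,::-1])
E
```

```text
clock: 11.72
ee_pos: [0.5439, 0.0901, 0.0769]
tcp_rot: [-0.001, 0.999, -0.053, 0.001]
wrist_force: [-0.2, 1.9, 7.0]
opening: 0.267
grip_force: 39.5
t 11.7167 pos [0.5439 0.0901 0.0769] zaxis [ 0.003  0.001 -1.   ] yang 83.91770021406624 units [-0.01   0.309 -0.002] open 0.267 grip 39.5 F [-0.2  1.9  7. ]
az -0.00045722103296523325
```

View pics/f.png

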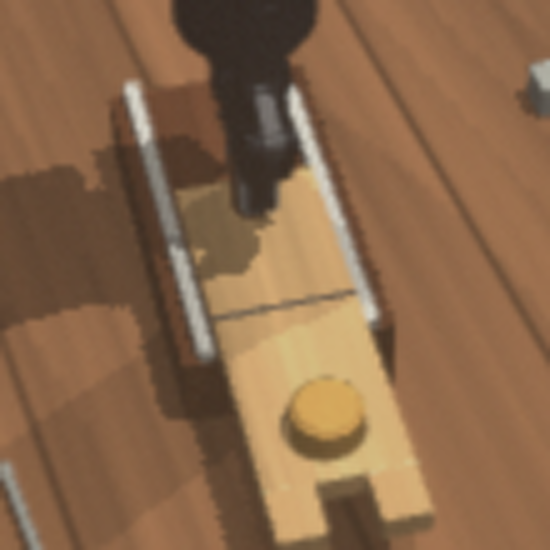

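In the side crop the board lies flat with the cap in it. The line runs (218,318)–(355,292), still inside the fence ends at about (207,353) and (378,318). I'll check it in the top view.

Run:
```python
from h import *
t=dict(np.load('top3.npz'));cv2.imwrite('pics/g.png',cv2.resize(t['color'][170:240,270:370],None,fx=8,fy=8,interpolation=cv2.INTER_CUBIC)[...,::-1])
```

```text
(no output)
```

View pics/g.png

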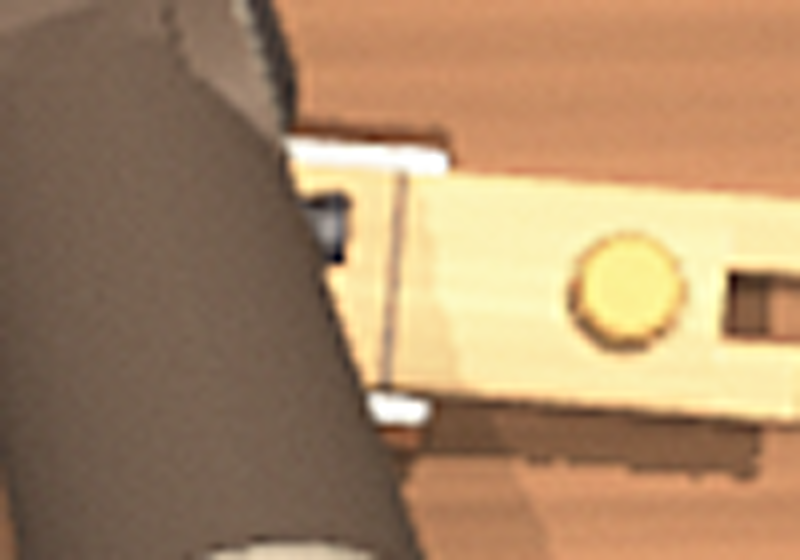

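The top crop shows the line from (402,175) to (386,385), with the fence ends at (447,160) and (430,411).

```bash
python3 - <<'E'
from h import *
t=dict(np.load('top3.npz'));s=dict(np.load('side3.npz'))
T=lambda x,y:((x+.5)/8-.5+270,(y+.5)/8-.5+170)
S=lambda x,y:((x+.5)/5-.5+260,(y+.5)/5-.5+140)
d=np.array([np.cos(np.radians(-96.1)),np.sin(np.radians(-96.1)),0])
for c,F,l,f in((t,T,((402,175),(386,385)),((447,160),(430,411))),(s,S,((218,318),(355,292)),((207,353),(378,318)))):
    L=onz(c,[F(*p) for p in l],.066).mean(0);E=onz(c,[F(*p) for p in f],.058).mean(0);print(L,E,(L-E)@d)
E
python3 -m handwheel '[{"jaw":1,"x":0,"y":0.1,"z":0,"ax":0,"ay":0,"az":0},{"jaw":1,"x":0,"y":0.1,"z":0,"ax":0,"ay":0,"az":0},{"jaw":1,"x":0,"y":0,"z":0,"ax":0,"ay":0,"az":0},{"jaw":1,"x":0,"y":0,"z":0,"ax":0,"ay":0,"az":0},{"jaw":1,"x":0,"y":0,"z":0,"ax":0,"ay":0,"az":0}]'
```

```text
[0.53356946 0.01259253 0.066     ] [ 0.53219216 -0.00356535  0.058     ] -0.01621275210469114
[0.5367969  0.01127149 0.066     ] [ 0.53469509 -0.00383134  0.058     ] -0.015240671641092019
clock: 12.23
ee_pos: [0.5429, 0.0806, 0.077]
tcp_rot: [-0.001, 0.999, -0.053, 0.001]
wrist_force: [-0.0, 2.0, 6.4]
opening: 0.269
grip_force: 39.5
```

```bash
python3 -m handwheel '[{"jaw":1,"x":0,"y":0.06,"z":0,"ax":0,"ay":0,"az":0},{"jaw":1,"x":0,"y":0.06,"z":0,"ax":0,"ay":0,"az":0},{"jaw":1,"x":0,"y":0,"z":0,"ax":0,"ay":0,"az":0},{"jaw":1,"x":0,"y":0,"z":0,"ax":0,"ay":0,"az":0},{"jaw":1,"x":0,"y":0,"z":0,"ax":0,"ay":0,"az":0},{"jaw":1,"x":0,"y":0,"z":0,"ax":0,"ay":0,"az":0}]'
python3 - <<'E'
from h import *
c=cam('side');t=cam('top')
for n,k in(('side',c),('top',t)):np.savez(n+'4.npz',**{a:np.array(v) for a,v in k.items()})
a=cv2.resize(c['color'][175:265,280:370],None,fx=6,fy=6,interpolation=cv2.INTER_CUBIC);b=cv2.resize(t['color'][170:240,310:340],None,fx=8,fy=8,interpolation=cv2.INTER_CUBIC)
o=np.zeros((560,780,3),np.uint8);o[:540,:540]=a;o[:,540:]=b;cv2.imwrite('pics/i.png',o[...,::-1])
E
```

```text
clock: 12.73
ee_pos: [0.5423, 0.0752, 0.077]
tcp_rot: [-0.001, 0.999, -0.053, 0.001]
wrist_force: [0.9, 3.5, 6.5]
opening: 0.262
grip_force: 39.4
```

View pics/i.png

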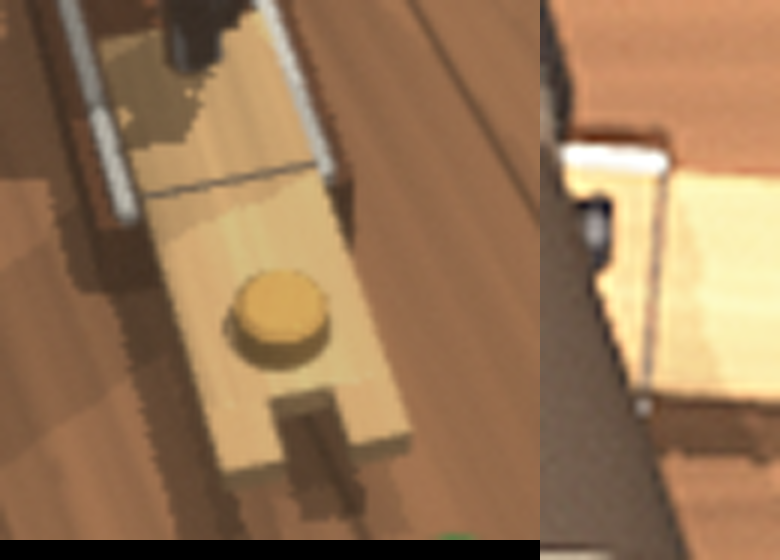

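In the top crop the line now runs (659,175)–(645,390) and the fence ends are at (667,160) and (651,405). In the side crop the line runs (148,195)–(313,163), the fence ends are at (128,216) and (330,174), and the cap is at (281,315).

Run:
```python
from h import *
t=dict(np.load('top4.npz'));s=dict(np.load('side4.npz'))
T=lambda x,y:((x-540+.5)/8-.5+310,(y+.5)/8-.5+170)
S=lambda x,y:((x+.5)/6-.5+280,(y+.5)/6-.5+175)
d=np.array([np.cos(np.radians(-96.1)),np.sin(np.radians(-96.1)),0])
for c,F,l,f in((t,T,((659,175),(645,390)),((667,160),(651,405))),(s,S,((148,195),(313,163)),((128,216),(330,174)))):
    L=onz(c,[F(*p) for p in l],.066).mean(0);E=onz(c,[F(*p) for p in f],.058).mean(0);print(L,E,(L-E)@d)
    P=cloud(c);m=(P[...,2]>.077)&(P[...,2]<.095)&(np.hypot(P[...,0]-.524,P[...,1]+.083)<.03);print('cap z',np.median(P[m][:,2]))
go([.5422,.0752,.077],84)
```

```text
[ 0.53223616 -0.00124818  0.066     ] [ 0.53328736 -0.00377993  0.058     ] -0.0024057073281758337
cap z 0.08383256108803283
[ 0.53486349 -0.00259698  0.066     ] [ 0.53333851 -0.0047661   0.058     ] -0.00231888726946665
cap z 0.08385825756446952
t 12.8333 pos [0.5423 0.0752 0.0769] zaxis [ 0.003  0.002 -1.   ] yang 83.97085356786049 units [-0.001  0.    -0.002] open 0.269 grip 39.4 F [0.2 2.9 6.5]
az -0.0001619246229972128
```

```bash
python3 -m handwheel '[{"jaw":1,"x":0,"y":0.025,"z":0,"ax":0,"ay":0,"az":0},{"jaw":1,"x":0,"y":0,"z":0,"ax":0,"ay":0,"az":0},{"jaw":1,"x":0,"y":0,"z":0,"ax":0,"ay":0,"az":0},{"jaw":1,"x":0,"y":0,"z":0,"ax":0,"ay":0,"az":0},{"jaw":1,"x":0,"y":0,"z":0,"ax":0,"ay":0,"az":0},{"jaw":1,"x":0,"y":0,"z":0,"ax":0,"ay":0,"az":0},{"jaw":1,"x":0,"y":0,"z":0,"ax":0,"ay":0,"az":0}]'
python3 -c "
from cell import job
print(job.job_done())"
```

```text
clock: 13.42
ee_pos: [0.5422, 0.0745, 0.0769]
tcp_rot: [-0.001, 0.999, -0.052, 0.001]
wrist_force: [0.9, 4.3, 5.9]
opening: 0.268
grip_force: 39.5
the job is handed in; nothing more can be done
None
```

The job is handed in at 13.4 s; no verdict was returned. The cap is seated rim-down in the pocket, the board is out flat with its line about 1–2 mm inside the block's edge by the last measurement, and the gripper is still holding the knob.

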